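# Refit the jug rinser's push-fit spray head and flush it

## Task

The spray head of the jug rinser has been cleaned and must go back on. With the blade of the palette knife, prise up the grate that covers the rinser, swing it open until it leans back on its stop, and lay the knife back down on the counter; then press the spray head straight down onto the valve stem until it clicks home, and keep pressing so that the sprung valve under it is pushed well down. Finish while still holding the head pressed down with the valve open, and leave the milk jug, the tamper and the bell where they stand.

Things in the scene. Friction and masses are not known exactly. Their poses are not given: they have to be found in the camera images.
- rinser: Counter-top jug rinser, fixed: open steel tray 160 x 150 x 52 mm (x, y, z), walls 5 mm, inner floor 9 mm above the counter. Origin at the centre of its underside; -x is its front. The front wall has a notch 44 mm wide in its middle, from 29 mm above the counter up to the rim: there a blade goes in level under the grate's front edge, whose underside is at 44 mm
- grate_angle (a joint): Hinge of the steel grate, rad: 0 closed (level, top 50 mm above the counter, flush in the tray), grows as its front edge swings up and back, stop at 1.85. It weighs 0.12 kg, lifts lightly, falls shut from below about 1.5 and stays against the stop beyond. Its centre has an opening of 42 mm, too small for the spray head's flange
- grate: The grate itself, 142 x 138 x 6 mm; its origin lies on the hinge line, closed its panel runs from there 141 mm to the rinser's -x; the front 30 mm of it is a solid rail
- grate_hinge (a point): Middle of the hinge line (along the rinser's y), at rinser x +68 mm and 47 mm above the counter
- grate_lip (a point): Middle of the lower front edge of the grate, 141 mm from the hinge line; moves with the grate
- valve_seat (a point): Centre of the flat top of the stem's collar (30 mm across), where the seated head's underside rests; over the rinser's origin, 20 mm above the counter; moves down with the valve. Above it the stem: 16 mm across, 22 mm tall, tapered tip (7 mm), four sprung balls. Pressing a head on: resistance from about 10 mm above the seat, peak near 8 N at 8 mm, then it drops and the balls draw the head home
- valve_stem (a joint): Travel of the sprung valve stem, m: 0 up (shut), grows as it is pressed down, stop at 0.006. It starts to move at about 11 N and is fully down at about 16 N; it springs back when released
- spray_head: Push-fit spray head, black plastic, standing upright on the counter, 34 mm tall: flange 48 mm across from 0 to 8 mm, above it a round body 36 mm across to grip, six 2 mm ribs on top. Origin: centre of its underside, z up. Blind bore from below: mouth 25 mm across, narrowing within 5 mm to a throat 18.4 mm across that snaps over the stem's balls, then 25 mm deep in all
- palette_knife: Palette knife lying flat, handle underside on the counter. Origin under the handle at the balance point; x towards the blade tip, z up. Wooden handle 18 mm wide and 14 mm high from x = -82 to +18 mm; steel blade 22 mm wide and 3 mm thick, mid-height 7 mm above the handle's underside, from x = +18 to its round tip at +95 mm. 80 g
- milk_pitcher: Steel milk jug 100 mm tall, a bystander
- tamper: Coffee tamper with a wooden knob, 58 mm across and 87 mm tall, a bystander
- service_bell: Domed counter bell, 84 mm across and 61 mm tall, a bystander

How it is judged (in metres and radians):
On the way, in this order (a step that is already met when the one before it is completed fails the run):
1. the grate is prised up by the knife: at least 0.15 rad open, carried by the knife, the fingers not touching it (value of joint grate_angle above 0.15 rad and contact force between palette_knife and grate above 0.1 N and contact force between the fingers and grate below 0.05 N), for 0.1 s.
2. the grate leans back open and the knife lies on the counter, let go (value of joint grate_angle above 1.6 rad and height (world z) of palette_knife below 0.018 m and horizontal distance between palette_knife and rinser above 0.1 m and contact force between the fingers and palette_knife below 0.05 N and linear speed of palette_knife below 0.02 m/s), for 0.2 s.
At the end, for the whole second after the job is handed in: Head snapped home: underside within 2.5 mm of the seat, 3 mm of the stem's axis, tilt under 0.1 rad; fingers press on it (over 3 N) with the valve over 3 mm down. Grate open beyond 1.6 rad; knife lying still on the counter (origin under 18 mm high, over 100 mm from the rinser's centre), untouched (horizontal distance between spray_head and valve_seat below 0.003 m and z of spray_head in the frame of valve_seat below 0.0025 m and angle between spray_head's own z axis and vertical below 0.1 rad and value of joint valve_stem above 0.003 m and contact force between the fingers and spray_head above 3 N and value of joint grate_angle above 1.6 rad and height (world z) of palette_knife below 0.018 m and horizontal distance between palette_knife and rinser above 0.1 m and contact force between the arm and palette_knife below 0.05 N and linear speed of palette_knife below 0.02 m/s); the arm keeps its last pose, push and grip.
It fails at once if milk jug, tamper or bell shifted by more than 30 mm (distance of any of milk_pitcher, tamper, service_bell from where it was at the start of the episode above 0.03 m).
It also fails if it takes over 67 s, if anything falls off the work surface, if the arm or the gripper's body presses on something with over 40 N, if the wrist force passes 120 N, or if a joint passes its speed limit or range.

## Robot

A 6-joint arm with a two-finger parallel gripper is mounted at the origin on a cart in front of the work surface, level with it; the furniture and walls round the work are solid. World frame = base frame: x ahead of the robot, y to its left, z up, the work surface at z = 0. Lengths are in mm, angles in degrees, forces in N, time in s.
With the tool pointing down it reaches from about 250 to 775 mm from the base axis. Payload 4 kg.
Tool frame: the origin (TCP) lies at the very end of the fingers, on their centre line; the grasp point (between the pads) lies bot.hold_point_z behind it (bot.hold_point_z is the distance from the TCP to the grasp point, in mm); z points along the fingers, y is the line along which they close (so a half turn about z gives the same grasp; the last joint's range is limited). The gripper opens to 94 mm and grips with 3 to 60 N. Pads are 16 mm wide; open, the fingers measure 119 mm over their backs; the gripper's body (75 mm by 177 mm) begins 78 mm behind the grasp point.
Start: joints at [-73.287, 4.996, 78.535, -0, 96.463, -5.907], TCP at [211.543, -507.713, 182.406] pointing down, gripper open.
Joint ranges: [-177.83, 177.83], [-43.37, 116.18], [15.69, 146.23], [-61.86, 241.86], [9.47, 152.12], [-147.06, 147.06]. Speed limits (degrees/s): [159.86, 159.86, 180, 180, 180, 180].

## Interface

Orientations are given as [roll, pitch, yaw] about the fixed x, y, z axes, in that order (R = Rz(yaw) Ry(pitch) Rx(roll)).
In Python, from workcell import read_state, get_image, bot gives the robot as it stands. The module is installed in compiled form; this text tells all that it offers.
- The arm moves only by the tool send_rows, never from a script. Its argument "targets" is a list of rows, each a list of 7 numbers: the shift along the tool's x, y, z in m, then the turn, a rotation vector about the tool's x, y, z in degrees, then the opening, from 0 (shut) to 1 (fully open). In form: [[x, y, z, wx, wy, wz, fingers], ...]. A call has 1 to 5 rows; each row shifts and turns the commanded pose from where the row before left it, along the tool's axes as they then stand; what a row does not reach is not made up. A row lasts 1/8 s, in which the tool goes at most 62.5 mm and 10.7 degrees, less where a joint would pass 70% of its speed; a pose out of reach is approached as far as the arm can. A call with a gripper value outside its range is refused whole. The fingers move at their own pace and stop on an object; the grip force is fixed at half the most. Time passes only in rows, so rows that do not move let the fingers close. It gives the time, the measured TCP pose, the force, the opening and the grip force at its end, in the units of the state.
- read_state(): the state, without advancing time (a new reading comes with each control period).
- get_image(name): name is "scene" or "top" or "wrist"; returns a dict with "color" (400x640x3 uint8, red, green, blue), "camera_matrix" (3x3 intrinsics, pixels), "R" (3x3) and "t" (3): a world point X has camera coordinates R X + t; the wrist camera has in their place "hand_eye" (4x4, takes a point from camera to tool coordinates, whose origin is the TCP and whose axes are the flange's). Camera axes: x right, y down, z forward; pixel columns grow to the right and rows downward; lengths in mm; the calibration is good to about 2 mm. A picture is of the moment at which its call begins: read the wrist's pose just before it. There is no depth.
- bot.close_job(): hands the job in; it is judged then, once.
The state is a dict: "t": time; "q": joint angles; "joint_velocities": joint speeds; "joint_torque": joint torques, N m; "position": TCP position; "eef_rot": TCP orientation; "contact_force": force on the tool from outside, world axes, zero at the start; "ft_torque": the same for the moment, N m; "grip_width": finger opening in mm; "grasp_force": force on a finger pad.
Only numpy, scipy, OpenCV 4.12 (cv2) and the standard library are available. Lean on these libraries where they do the work, as an engineer would, in place of code of your own. Each camera call takes 0.05 s, during which the arm holds its last target. There are 200 camera calls.

## Working session

There is one attempt and no reset: what is moved stays moved. The work goes in short steps, Python scripts to look and compute and a tool call to move; the robot and the scene stay as the last step left them, time stands still between calls to the robot, and variables do not carry over. Pictures are saved under pics/ and viewed, at most 10 in all, crops included, and the job is handed in when it is done.

Besides the shell and the picture viewer there is one more tool, called after "Request:" as name(argument=value, ...), one argument or row to a line, values as JSON. send_rows: Moves the arm, as the interface text tells. Its arguments: {"type":"object","properties":{"targets":{"type":"array"}},"required":["targets"]}

```bash
mkdir -p pics; cat > h.py <<'E'
import numpy as np, cv2
from scipy.spatial.transform import Rotation as Ro
from workcell import read_state, get_image, bot
def cam(name):
    s=read_state(); d=get_image(name)
    K=np.array(d["camera_matrix"])
    if name=="wrist":
        T=np.eye(4);T[:3,:3]=Ro.from_euler('xyz',s["eef_rot"],degrees=True).as_matrix();T[:3,3]=s["position"]
        M=T@np.array(d["hand_eye"]); R=M[:3,:3].T; t=-R@M[:3,3]
    else: R=np.array(d["R"]);t=np.array(d["t"]).ravel()
    return d["color"],K,R,t
def ray(c,u,v,z):
    _,K,R,t=c
    o=-R.T@t; d=R.T@np.linalg.inv(K)@np.array([u,v,1.]); return o+d*(z-o[2])/d[2]
def proj(c,X):
    _,K,R,t=c; p=K@(R@np.array(X,float)+t); return p[:2]/p[2]
def save(c,n): cv2.imwrite("pics/"+n,c[0][:,:,::-1])
E
python3 - <<'E'
from h import *
s=read_state(); print(s["t"],s["position"],s["eef_rot"],s["grip_width"],bot.hold_point_z)
import pickle
C={}
for n in ["scene","top"]:
    c=cam(n); save(c,n+"0.png"); C[n]=c; print(n,-c[2].T@c[3])
pickle.dump(C,open("c0.pkl","wb"))
E
```

```text
0.0 [ 211.36488894 -507.12891041  181.20444038] [-1.79874909e+02 -1.17163300e-02  2.26208999e+01] 93.88850537698637 18.8
scene [-363.71191127  498.69515722  872.63357136]
top [ 451.99923924  -75.79255952 1470.93345037]
```

View pics/top0.png

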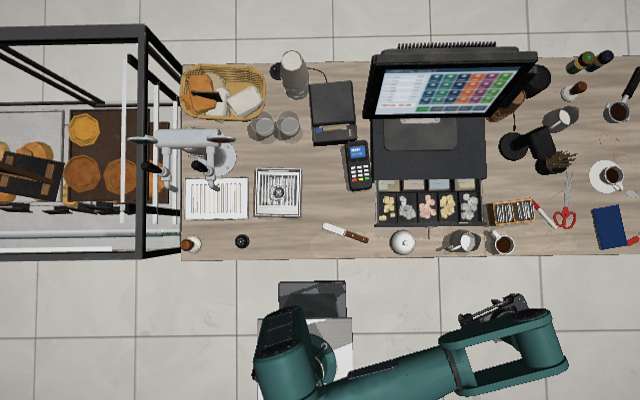

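View pics/scene0.png

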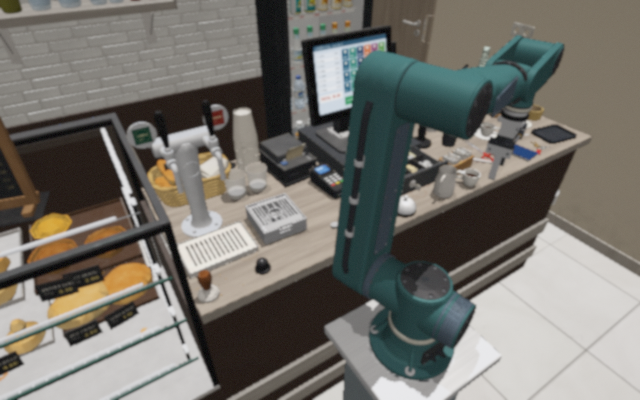

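The top view shows the rinser at about (278,192), the spray head at (242,241), and the knife with its tip at (322,224) and handle end at (368,241). The bell is at (402,242), the jug at (462,240) and the tamper at (190,244). Next I'll turn these into positions and zoom in.

```bash
python3 - <<'E'
from h import *; import pickle
C=pickle.load(open("c0.pkl","rb")); c=C["top"]
for n,u,v,z in [("rinser",278,192,50),("rfl",255,215,52),("rfr",300,217,52),("rbl",258,169,52),("rbr",300,169,52),("head",242,241,34),("tip",322,224,7),("hend",368,241,14),("bell",402,242,40),("jug",462,240,100),("tamper",190,244,80)]:
    p=ray(c,u,v,z); print(n,p.round(0),round(float(np.hypot(*p[:2]))))
im=c[0][150:265,170:490,::-1]
cv2.imwrite("pics/top0z.png",cv2.resize(im,None,fx=2.5,fy=2.5,interpolation=cv2.INTER_CUBIC))
E
```

```text
rinser [573.  77.  50.] 578
rfl [498. 153.  52.] 521
rfr [489.   5.  52.] 489
rbl [650. 142.  52.] 666
rbr [648.   3.  52.] 648
head [413. 199.  34.] 459
tip [466. -66.   7.] 470
hend [ 406. -220.   14.] 462
bell [ 402. -328.   40.] 519
jug [ 407. -506.  100.] 650
tamper [408. 358.  80.] 542
```

View pics/top0z.png

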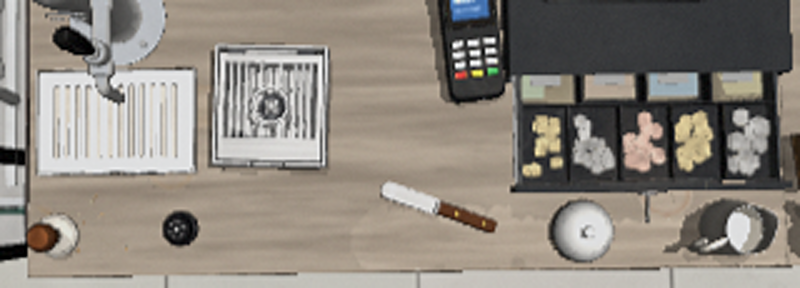

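The zoomed view shows the rinser with its front towards the robot and the solid rail at the near edge. The blade tip is at zoom (382,188), the handle end at (495,228), and the head at (180,228). I'll plan the move to hover over the knife.

```bash
cat >> h.py <<'E'
def Rm(rpy): return Ro.from_euler('xyz',rpy,degrees=True)
def plan(pos,rpy,n,op,start=None):
    s=read_state()
    p0,r0=(np.array(s["position"]),Rm(s["eef_rot"])) if start is None else (np.array(start[0],float),Rm(start[1]))
    p1,r1=np.array(pos,float),Rm(rpy)
    dv=(r0.inv()*r1).as_rotvec()
    R=[r0*Ro.from_rotvec(dv*k/n) for k in range(n+1)]; dp=(p1-p0)/n
    rows=[[round(float(x),4) for x in R[k].inv().apply(dp)/1000]+[round(float(x),2) for x in dv/n*180/np.pi]+[op] for k in range(n)]
    for i in range(0,n,5): print(rows[i:i+5])
    return (pos,rpy)
E
python3 - <<'E'
from h import *
plan([432,-150,220],[180,0,68.7],10,1)
print(np.array(get_image("wrist")["hand_eye"]).round(2).tolist())
E
```

```text
[[0.0341, -0.0245, -0.0038, -0.01, -0.01, -4.61, 1], [0.036, -0.0217, -0.0038, -0.01, -0.01, -4.61, 1], [0.0376, -0.0187, -0.0038, -0.01, -0.01, -4.61, 1], [0.039, -0.0156, -0.0038, -0.01, -0.01, -4.61, 1], [0.0401, -0.0125, -0.0038, -0.01, -0.01, -4.61, 1]]
[[0.041, -0.0092, -0.0038, -0.01, -0.01, -4.61, 1], [0.0416, -0.0059, -0.0038, -0.01, -0.01, -4.61, 1], [0.0419, -0.0025, -0.0039, -0.01, -0.01, -4.61, 1], [0.042, 0.0009, -0.0039, -0.01, -0.01, -4.61, 1], [0.0418, 0.0042, -0.0039, -0.01, -0.01, -4.61, 1]]
[[-0.0, -0.97, -0.23, 65.53], [1.0, -0.0, -0.0, 0.49], [0.0, -0.23, 0.97, -201.96], [0.0, 0.0, 0.0, 1.0]]
```

Request:
send_rows(
  targets=[
    [0.034,-0.0245,-0.004,0,0,-4.6,1],
    [0.036,-0.0215,-0.004,0,0,-4.6,1],
    [0.0375,-0.0185,-0.004,0,0,-4.6,1],
    [0.039,-0.0155,-0.004,0,0,-4.6,1],
    [0.04,-0.0125,-0.004,0,0,-4.6,1],
  ],
)

```text
t: 0.78
position: [322.4, -328.3, 202.2]
eef_rot: [-180.0, -0.0, 45.8]
contact_force: [0.7, 0.2, 0.4]
grip_width: 94.2
grasp_force: 0.0
```

Request:
send_rows(
  targets=[
    [0.041,-0.009,-0.004,0,0,-4.6,1],
    [0.0415,-0.006,-0.004,0,0,-4.6,1],
    [0.042,-0.0025,-0.004,0,0,-4.6,1],
    [0.042,0.001,-0.004,0,0,-4.6,1],
    [0.042,0.004,-0.004,0,0,-4.6,1],
  ],
)

```text
t: 1.4
position: [432.9, -149.5, 222.2]
eef_rot: [-180.0, 0.0, 68.8]
contact_force: [0.1, -0.1, 1.4]
grip_width: 94.1
grasp_force: 0.0
```

```bash
python3 - <<'E'
from h import *; import pickle
c=cam("wrist"); save(c,"w1.png"); pickle.dump(c,open("w1.pkl","wb"))
c=cam("top"); s=read_state(); print(s["t"],s["position"],s["eef_rot"])
E
```

```text
1.5 [ 433.88588736 -147.93536699  222.49914196] [ 1.79979034e+02 -7.78735376e-02  6.89707121e+01]
```

View pics/w1.png

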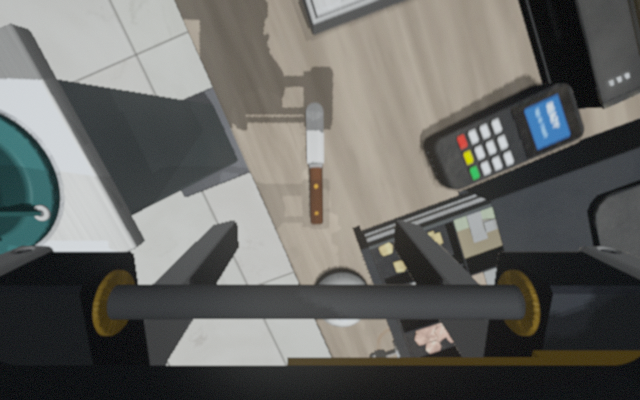

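The wrist view shows the knife nearly parallel to tool x: tip at (315,101), blade/handle joint at (316,167), handle end at (316,224). The fingers straddle the axis on either side.

```bash
python3 - <<'E'
from h import *; import pickle
c=pickle.load(open("w1.pkl","rb"))
hsv=cv2.cvtColor(c[0],cv2.COLOR_RGB2HSV)
roi=np.zeros(hsv.shape[:2],bool); roi[160:235,300:335]=1
m=roi&(hsv[...,1]>120)&(hsv[...,2]<160)
y,x=np.nonzero(m); print(len(x),x.min(),x.max(),y.min(),y.max())
cen=lambda a,b:x[(y>=a)&(y<b)].mean()
u0,u1=cen(170,180),cen(208,218); print(u0,u1)
tip=ray(c,315,101,8.5); jn=ray(c,u0,y.min(),12); en=ray(c,u1,y.max()+.5,12)
print(tip,jn,en,np.linalg.norm((tip-jn)[:2]),np.linalg.norm((jn-en)[:2]))
a=ray(c,u0,175,14);b=ray(c,u1,213,14);d=a-b
yaw=np.degrees(np.arctan2(d[1],d[0])); print("yaw",yaw, "tip-end",np.degrees(np.arctan2((tip-en)[1],(tip-en)[0])))
mid=(jn+en)/2; print("handle mid",mid,"origin",jn-18*(jn-en)/np.linalg.norm(jn-en))
g=jn-40*(jn-en)/np.linalg.norm((jn-en)); g[2]=40;  print(g)
p=plan(g,[180,0,yaw],4,.6); plan([g[0],g[1],3],[180,0,yaw],2,.6,start=p)
E
```

```text
131 311 320 169 219
316.327868852459 316.6969696969697
[464.09843625 -64.70304131   8.5       ] [ 434.41223347 -145.77189037   12.        ] [ 409.62278451 -210.99182206   12.        ] 86.33324344834246 69.77217402845557
yaw 69.32297799222793 tip-end 69.57545701730241
handle mid [ 422.01750899 -178.38185622   12.        ] origin [ 428.01698941 -162.59749151   12.        ]
[ 420.20058001 -183.16211511   40.        ]
[[-0.0095, -0.0, 0.0456, 0.01, -0.02, -0.09, 0.6], [-0.0095, -0.0001, 0.0456, 0.01, -0.02, -0.09, 0.6], [-0.0095, -0.0001, 0.0456, 0.01, -0.02, -0.09, 0.6], [-0.0095, -0.0001, 0.0456, 0.01, -0.02, -0.09, 0.6]]
[[0.0, -0.0, 0.0185, 0.0, 0.0, 0.0, 0.6], [0.0, -0.0, 0.0185, 0.0, 0.0, 0.0, 0.6]]
```

The tip-to-end length comes out at 156 mm instead of 177 mm, so I'll check a closer crop.

```bash
python3 - <<'E'
from h import *; import pickle
c=pickle.load(open("w1.pkl","rb")); print(c[1].tolist(), (-c[2].T@c[3]).round(1))
im=c[0][70:240,270:370,::-1]
cv2.imwrite("pics/w1z.png",cv2.resize(im,None,fx=3.5,fy=3.5,interpolation=cv2.INTER_CUBIC))
t=pickle.load(open("c0.pkl","rb"))["top"]
for u,v,z in [(170+382/2.5,150+187/2.5,8),(170+436/2.5,150+210/2.5,12),(170+496/2.5,150+230/2.5,12)]: print(ray(t,u,v,z).round(1))
for P in [(464,-65,8.5),(410,-211,12)]: print(proj(t,P)*1)
E
```

```text
[[314.4903821854041, 0.0, 315.7436701608199], [0.0, 314.4903821854041, 195.8047059597786], [0.0, 0.0, 1.0]] [456.3 -88.3 424.1]
[462.9 -69.1   8. ]
[ 430.8 -141.2   12. ]
[ 402.8 -221.    12. ]
[321.56720813 224.4862476 ]
[365.36844714 239.90423769]
```

View pics/w1z.png

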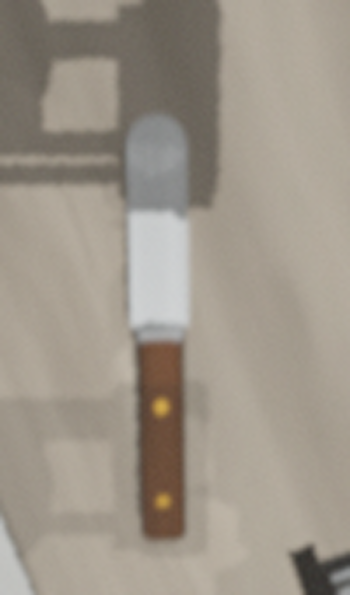

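The crop puts the tip at (314.3,103), the joint at (315.1,167) and the handle end at (316.6,223.4). My colour mask had cut the end short.

```bash
python3 - <<'E'
from h import *; import pickle
c=pickle.load(open("w1.pkl","rb"))
tip=ray(c,314.3,102.9,7); jn=ray(c,315.1,167,12); en=ray(c,316.6,223.4,10)
n=lambda a,b:np.linalg.norm((a-b)[:2])
print(tip,jn,en,n(tip,en),n(tip,jn),n(jn,en))
d=tip-en; print(np.degrees(np.arctan2(d[1],d[0])))
E
```

```text
[462.45279827 -66.45770824   7.        ] [ 433.86523748 -142.70956038   12.        ] [ 407.23021742 -216.79761206   10.        ] 160.16123163290519 81.43459699582802 78.73032258983521
69.83079810633336
```

```bash
python3 - <<'E'
from h import *
p=plan([423.5,-169.5,60],[180,0,69.7],4,.5); p=plan([423.5,-169.5,3],[180,0,69.7],4,.5,start=p)
E
```

```text
[[-0.006, -0.0005, 0.0406, 0.01, -0.02, -0.18, 0.5], [-0.006, -0.0005, 0.0406, 0.01, -0.02, -0.18, 0.5], [-0.006, -0.0005, 0.0406, 0.01, -0.02, -0.18, 0.5], [-0.006, -0.0005, 0.0406, 0.01, -0.02, -0.18, 0.5]]
[[0.0, -0.0, 0.0143, 0.0, 0.0, 0.0, 0.5], [0.0, -0.0, 0.0143, 0.0, 0.0, 0.0, 0.5], [0.0, -0.0, 0.0143, 0.0, 0.0, 0.0, 0.5], [0.0, -0.0, 0.0143, 0.0, 0.0, 0.0, 0.5]]
```

Request:
send_rows(
  targets=[
    [-0.006,-0.0005,0.0405,0,0,-0.2,0.5],
    [-0.006,-0.0005,0.0405,0,0,-0.2,0.5],
    [-0.006,-0.0005,0.0405,0,0,-0.2,0.5],
    [-0.006,-0.0005,0.0405,0,0,-0.2,0.5],
    [0,0,0.014,0,0,0,0.5],
  ],
)

```text
t: 2.12
position: [419.5, -172.3, 43.4]
eef_rot: [-179.7, -0.0, 69.3]
contact_force: [-0.2, -0.1, -0.1]
grip_width: 48.8
grasp_force: 0.0
```

Request:
send_rows(
  targets=[
    [0,0,0.014,0,0,0,0.5],
    [0,0,0.014,0,0,0,0.5],
    [0,0,0.01,0,0,0,0.5],
    [0,0,0.003,0,0,0,0.5],
    [0,0,0,0,0,0,0.5],
  ],
)

```text
t: 2.75
position: [422.3, -172.6, 5.6]
eef_rot: [180.0, 0.0, 69.4]
contact_force: [-0.7, 0.5, 0.5]
grip_width: 47.0
grasp_force: 0.0
```

```bash
python3 - <<'E'
from h import *
for i in range(3):
    s=read_state(); print(s["t"],s["position"],s["eef_rot"],s["contact_force"],s["grip_width"]); get_image("top")
E
```

```text
2.75 [ 422.25623161 -172.61445873    5.56901482] [1.79971714e+02 7.65750522e-03 6.94279006e+01] [-0.70788816  0.50146294  0.50966788] 47.03110579301564
2.8 [ 422.41694531 -172.73630945    5.82022958] [1.79946784e+02 1.35200443e-02 6.94285411e+01] [-0.27608398  0.66421726  0.59323679] 47.018642663408954
2.85 [ 422.49293836 -172.77438177    5.95572775] [1.79931064e+02 1.33185596e-02 6.94247108e+01] [-0.81971773 -0.63081167 -0.19633888] 47.12316817756775
```

Down another 3 mm, then close.

Request:
send_rows(
  targets=[
    [0.002,0,0.003,0,0,0,0.4],
    [0,0,0,0,0,0,0.2],
    [0,0,0,0,0,0,0],
    [0,0,0,0,0,0,0],
    [0,0,0,0,0,0,0],
  ],
)

```text
t: 3.52
position: [422.8, -170.7, 2.4]
eef_rot: [180.0, 0.0, 69.4]
contact_force: [0.2, 0.1, 0.3]
grip_width: 1.6
grasp_force: 0.0
```

Request:
send_rows(
  targets=[
    [0,0,0,0,0,0,0],
    [0,0,0,0,0,0,0],
  ],
)

```text
t: 3.78
position: [422.7, -170.7, 2.4]
eef_rot: [180.0, 0.0, 69.4]
contact_force: [-0.3, -0.2, 0.0]
grip_width: 0.5
grasp_force: 0.0
```

The fingers closed on nothing, so I'll look at it.

```bash
python3 - <<'E'
from h import *; import pickle
c=cam("wrist"); t=cam("top"); pickle.dump((c,t),open("w2.pkl","wb"))
a=c[0][:,:,::-1]; b=cv2.resize(t[0][195:260,290:390,::-1],(640,416),interpolation=cv2.INTER_CUBIC)
im=np.vstack([a,b]); cv2.imwrite("pics/w2.png",cv2.resize(im,None,fx=.73,fy=.73,interpolation=cv2.INTER_AREA))
E
```

```text
(no output)
```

View pics/w2.png

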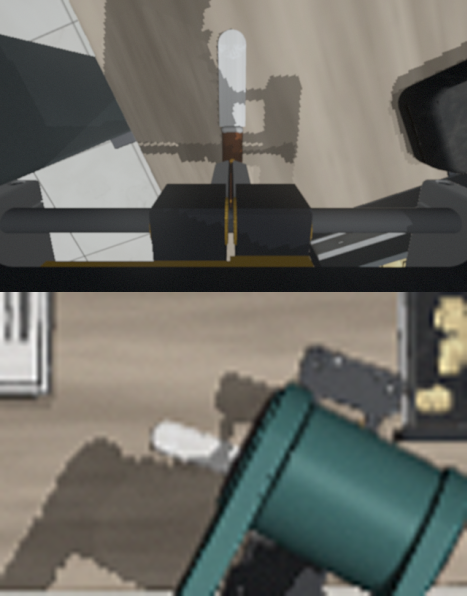

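```bash
python3 - <<'E'
from h import *; import pickle
c,t=pickle.load(open("w2.pkl","rb"))
print(read_state()["position"],read_state()["grip_width"])
k=1/.73
for z in (7,0,-12): print(z,ray(c,231*k,29*k,z).round(1),ray(c,232*k,130*k,z).round(1), ray(c,231*k,162*k,z).round(1))
tp=read_state()["position"]; print("TCP in wrist",proj(c,tp)*.73, "pt 12mm up", proj(c,np.add(tp,[0,0,12]))*.73)
print(ray(t,290+152/6.4,195+(432-292)/6.4,7),"fx top",t[1][0,0])
g=cv2.resize(c[0][120:300,230:410,::-1],None,fx=3,fy=3,interpolation=cv2.INTER_CUBIC); cv2.imwrite("pics/w2z.png",g)
E
```

```text
[ 422.74764028 -170.70089674    2.3914599 ] 0.40006267850485083
7 [461.7 -66.5   7. ] [ 434.1 -142.6    7. ] [ 423.  -169.7    7. ]
0 [462.3 -65.    0. ] [ 433.7 -143.8    0. ] [ 422.2 -171.9    0. ]
-12 [463.3 -62.4 -12. ] [ 433.  -145.9  -12. ] [ 420.8 -175.5  -12. ]
TCP in wrist [231.13225591 161.48062114] pt 12mm up [231.16249862 165.74491247]
[490.12563062 -38.98352142   7.        ] fx top 432.78655364516806
```

View pics/w2z.png

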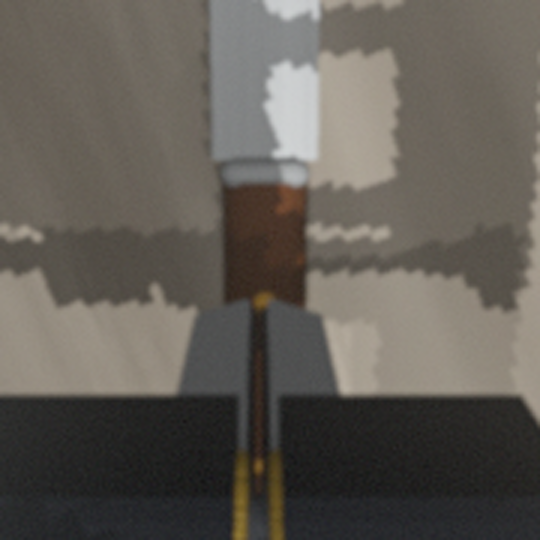

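The crop shows both fingertips lying over the handle, with the handle's rivets visible in the gap between them. So the tips appear to sit above the handle rather than beside it, although the reading says z = 2.4. I'll open up and probe downwards in small steps.

Request:
send_rows(
  targets=[
    [0,0,0,0,0,0,0.45],
    [0,0,0,0,0,0,0.45],
    [0,0,0,0,0,0,0.45],
    [0,0,0.002,0,0,0,0.45],
    [0,0,0.001,0,0,0,0.45],
  ],
)

```text
t: 4.5
position: [422.6, -170.6, -0.8]
eef_rot: [-180.0, 0.0, 69.4]
contact_force: [-0.4, -0.1, -0.2]
grip_width: 41.6
grasp_force: 0.0
```

Request:
send_rows(
  targets=[
    [0,0,0.002,0,0,0,0.45],
    [0,0,0,0,0,0,0.45],
  ],
)

```text
t: 4.75
position: [422.5, -170.6, -2.9]
eef_rot: [-180.0, 0.0, 69.4]
contact_force: [-0.4, -0.1, 0.7]
grip_width: 42.4
grasp_force: 0.0
```

Request:
send_rows(
  targets=[
    [0,0,0.002,0,0,0,0.45],
    [0,0,0,0,0,0,0.45],
  ],
)

```text
t: 5.0
position: [422.6, -170.6, -4.8]
eef_rot: [-180.0, 0.0, 69.4]
contact_force: [0.2, 0.0, -0.2]
grip_width: 42.4
grasp_force: 0.0
```

There's no contact at reading −4.8, so the real fingertips sit higher than the reported TCP. I'll keep probing for the counter to measure the offset.

Request:
send_rows(
  targets=[
    [0,0,0.002,0,0,0,0.45],
    [0,0,0.002,0,0,0,0.45],
    [0,0,0,0,0,0,0.45],
  ],
)

```text
t: 5.38
position: [422.5, -170.6, -8.9]
eef_rot: [-180.0, 0.0, 69.4]
contact_force: [0.1, 0.2, 0.3]
grip_width: 42.2
grasp_force: 0.0
```

Request:
send_rows(
  targets=[
    [0,0,0.002,0,0,0,0.45],
    [0,0,0,0,0,0,0.45],
  ],
)

```text
t: 5.62
position: [422.6, -170.6, -10.8]
eef_rot: [-180.0, 0.0, 69.4]
contact_force: [-0.5, -0.3, -0.0]
grip_width: 42.4
grasp_force: 0.0
```

Request:
send_rows(
  targets=[
    [0,0,0.002,0,0,0,0.45],
    [0,0,0,0,0,0,0.45],
  ],
)

```text
t: 5.88
position: [422.6, -170.6, -12.8]
eef_rot: [-180.0, 0.0, 69.4]
contact_force: [-0.4, -0.6, -0.0]
grip_width: 42.6
grasp_force: 0.0
```

Request:
send_rows(
  targets=[
    [0,0,0.002,0,0,0,0.45],
    [0,0,0,0,0,0,0.45],
  ],
)

```text
t: 6.12
position: [422.6, -170.6, -14.8]
eef_rot: [-180.0, 0.0, 69.4]
contact_force: [0.4, 0.1, -0.7]
grip_width: 42.2
grasp_force: 0.0
```

Request:
send_rows(
  targets=[
    [0,0,0.002,0,0,0,0.45],
    [0,0,0,0,0,0,0.45],
  ],
)

```text
t: 6.38
position: [422.6, -170.6, -16.8]
eef_rot: [-180.0, 0.0, 69.4]
contact_force: [0.6, 0.3, -0.0]
grip_width: 42.2
grasp_force: 0.0
```

```bash
python3 - <<'E'
from h import *; import pickle
s=read_state(); print(s["position"],s["contact_force"])
c=cam("wrist"); pickle.dump(c,open("w3.pkl","wb"))
k=1
g=c[0][20:320,170:470,::-1]; cv2.imwrite("pics/w3.png",cv2.resize(g,None,fx=2,fy=2,interpolation=cv2.INTER_CUBIC))
E
```

```text
[ 422.55694105 -170.62454319  -16.82978826] [ 0.62280398  0.34643994 -0.03338531]
```

View pics/w3.png

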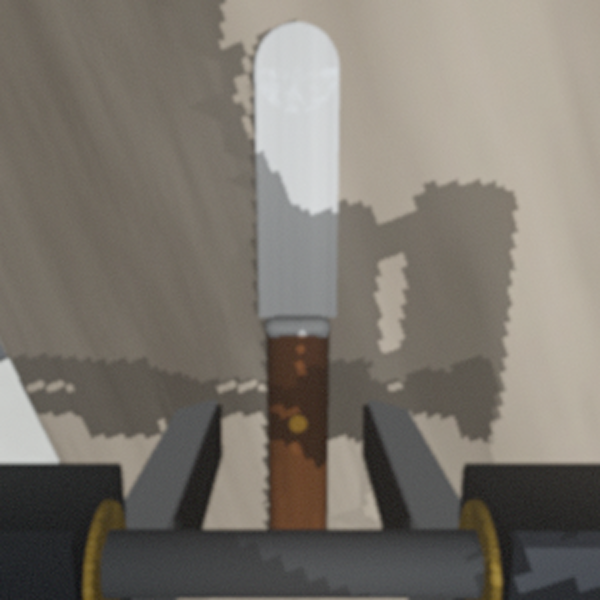

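Now the fingertips are beside the handle, inner edges at crop x=220 and 364. A 42 mm opening spanning 72 px puts them about 25 mm short of the reported TCP. I'll go a bit further down and close.

Request:
send_rows(
  targets=[
    [0,0,0.002,0,0,0,0.45],
    [0,0,0.0015,0,0,0,0.45],
    [0,0,0,0,0,0,0.45],
  ],
)

```text
t: 6.8
position: [422.6, -170.6, -20.3]
eef_rot: [-180.0, 0.0, 69.4]
contact_force: [0.3, -0.0, -0.4]
grip_width: 42.5
grasp_force: 0.0
```

Request:
send_rows(
  targets=[
    [0,0,0,0,0,0,0.2],
    [0,0,0,0,0,0,0],
    [0,0,0,0,0,0,0],
    [0,0,0,0,0,0,0],
    [0,0,0,0,0,0,0],
  ],
)

```text
t: 7.42
position: [422.8, -170.8, -20.0]
eef_rot: [180.0, 0.0, 69.4]
contact_force: [0.8, 0.3, -0.2]
grip_width: 17.9
grasp_force: 30.0
```

The grip is good: 17.9 mm at 30 N. Relative to the reading, the knife underside is at reading + 20, and the tip is about 111 mm ahead of the TCP. Now I'll lift and go to look at the rinser.

```bash
python3 - <<'E'
from h import *
s=read_state(); p=plan([422.8,-170.8,40],s["eef_rot"],2,0); plan([485,80,180],[180,0,-3],8,0,start=p)
E
```

```text
[[-0.0, -0.0, -0.03, 0.0, 0.0, 0.0, 0], [-0.0, -0.0, -0.03, 0.0, 0.0, 0.0, 0]]
[[0.0321, -0.0037, -0.0175, 0.0, -0.0, 9.05, 0], [0.0311, -0.0087, -0.0175, 0.0, -0.0, 9.05, 0], [0.0293, -0.0135, -0.0175, 0.0, -0.0, 9.05, 0], [0.0268, -0.018, -0.0175, 0.0, -0.0, 9.05, 0], [0.0237, -0.022, -0.0175, 0.0, -0.0, 9.05, 0]]
[[0.0199, -0.0254, -0.0175, 0.0, -0.0, 9.05, 0], [0.0157, -0.0282, -0.0175, 0.0, -0.0, 9.05, 0], [0.011, -0.0304, -0.0175, 0.0, -0.0, 9.05, 0]]
```

Request:
send_rows(
  targets=[
    [0,0,-0.03,0,0,0,0],
    [0,0,-0.03,0,0,0,0],
    [0.032,-0.0035,-0.0175,0,0,9,0],
    [0.031,-0.0085,-0.0175,0,0,9,0],
    [0.0295,-0.0135,-0.0175,0,0,9,0],
  ],
)

```text
t: 8.05
position: [446.3, -76.0, 92.7]
eef_rot: [-180.0, 0.0, 42.1]
contact_force: [-0.0, 1.1, -2.2]
grip_width: 17.9
grasp_force: 30.0
```

Request:
send_rows(
  targets=[
    [0.027,-0.018,-0.0175,0,0,9,0],
    [0.0235,-0.022,-0.0175,0,0,9,0],
    [0.02,-0.0255,-0.0175,0,0,9,0],
    [0.0155,-0.028,-0.0175,0,0,9,0],
    [0.011,-0.0305,-0.0175,0,0,9,0],
  ],
)

```text
t: 8.68
position: [484.2, 81.1, 180.1]
eef_rot: [180.0, 0.0, -2.9]
contact_force: [0.4, 0.2, -0.5]
grip_width: 17.8
grasp_force: 30.0
```

Request:
send_rows(
  targets=[
    [0,0,0,0,0,0,0],
    [0,0,0,0,0,0,0],
  ],
)

```text
t: 8.93
position: [483.8, 79.5, 179.0]
eef_rot: [179.9, 0.1, -2.5]
contact_force: [-0.3, -0.8, -1.6]
grip_width: 17.6
grasp_force: 30.0
```

```bash
python3 - <<'E'
from h import *; import pickle
s=read_state(); print(s["position"],s["eef_rot"],s["grip_width"])
c=cam("wrist"); pickle.dump(c,open("w4.pkl","wb")); save(c,"w4.png")
E
```

```text
[483.81047489  79.53301825 178.95970685] [ 1.79946495e+02  9.43385208e-02 -2.49620755e+00] 17.630450383432635
```

View pics/w4.png

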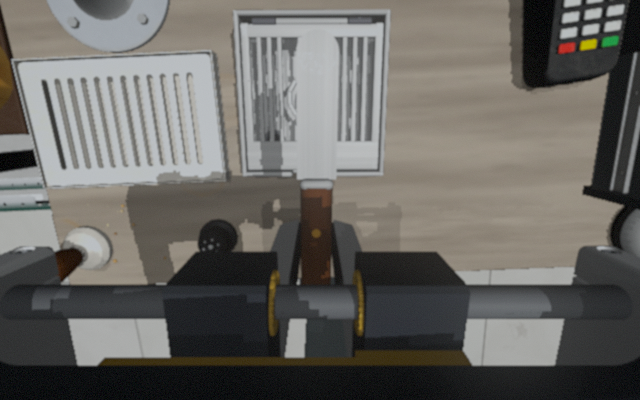

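The wrist view shows the rinser rim corners at about (234,11), (390,10), (243,176) and (383,173). The knife lies along x≈318 over the grate, and the spray head is at about (217,238).

```bash
python3 - <<'E'
from h import *; import pickle
c=pickle.load(open("w4.pkl","rb"))
P=[ray(c,u,v,52) for u,v in [(234,11),(390,10),(243,176),(383,173)]]
for p in P: print(p.round(1))
bl,br,fl,fr=P; cen=sum(P)/4
n=lambda a:np.linalg.norm(a[:2])
print("w",n(bl-br),n(fl-fr),"d",n(bl-fl),n(br-fr))
ax=(bl+br-fl-fr)/2; ay=(bl+fl-br-fr)/2
print("cen",cen,"yaw",np.degrees(np.arctan2(ax[1],ax[0])),np.degrees(np.arctan2(-ay[0],ay[1])))
# knife lateral: handle columns at rows 195-230
hsv=cv2.cvtColor(c[0],cv2.COLOR_RGB2HSV)
for v in (200,215): 
    x=np.nonzero(hsv[v,290:345,1]>110)[0]+290; print(v,x.min(),x.max(), ray(c,(x.min()+x.max()+1)/2,v,193))
g=cv2.cvtColor(c[0],cv2.COLOR_RGB2GRAY)
for v in (100,140,170): print(v,g[v,285:350].tolist())
t=pickle.load(open("c0.pkl","rb"))["top"]
hd=np.zeros(g.shape,bool); hd[215:262,190:245]=1; m=hd&(g<50); y,x=np.nonzero(m); print("head px",x.min(),x.max(),y.min(),y.max()); print(ray(c,(x.min()+x.max())/2,(y.min()+y.max())/2,17))
g2=cv2.cvtColor(t[0],cv2.COLOR_RGB2GRAY); y,x=np.nonzero(g2[230:252,230:255]<55); x+=230;y+=230; print("top head px",x.min(),x.max(),y.min(),y.max(),ray(t,(x.min()+x.max())/2,(y.min()+y.max())/2,20))
E
```

```text
[653.4 148.3  52. ]
[647.9   1.4  52. ]
[496.1 155.2  52. ]
[492.8   7.1  52. ]
w 146.9699253840236 148.15351231694902 d 157.50087273712776 155.18561197102866
cen [572.54155079  78.0153553   52.        ] yaw -2.3120940100271534 -1.728621026407556
200 321 330 [501.97905111  71.62076506 193.        ]
215 304 312 [492.82270541  82.86704504 193.        ]
100 [155, 154, 150, 168, 182, 180, 160, 160, 166, 154, 138, 155, 177, 184, 184, 184, 182, 182, 181, 182, 182, 181, 180, 179, 181, 181, 181, 181, 180, 181, 182, 181, 183, 182, 183, 182, 182, 182, 183, 186, 187, 187, 186, 186, 185, 185, 185, 181, 182, 181, 184, 183, 173, 147, 125, 115, 126, 159, 178, 183, 172, 148, 125, 118, 105]
140 [135, 141, 147, 148, 143, 133, 123, 118, 120, 130, 152, 164, 175, 178, 180, 179, 179, 177, 177, 177, 179, 178, 177, 175, 176, 177, 178, 177, 177, 176, 177, 177, 177, 178, 178, 178, 177, 178, 180, 182, 182, 182, 181, 180, 181, 180, 179, 177, 178, 178, 178, 172, 150, 128, 121, 132, 157, 174, 179, 174, 151, 131, 123, 118, 117]
170 [91, 90, 89, 89, 88, 91, 90, 106, 132, 150, 159, 162, 170, 175, 177, 175, 175, 174, 173, 175, 174, 173, 171, 172, 172, 174, 173, 173, 172, 173, 172, 173, 173, 173, 175, 174, 174, 175, 176, 176, 177, 177, 176, 176, 176, 175, 173, 172, 172, 173, 168, 139, 106, 88, 89, 89, 88, 89, 89, 87, 87, 88, 87, 87, 89]
head px 190 244 220 261
[411.59480347 203.51138509  17.        ]
top head px 235 248 235 247 [413.13237531 203.60989667  20.        ]
```

```bash
python3 - <<'E'
from h import *; import pickle
c=pickle.load(open("w4.pkl","rb")); s=read_state()
g=cv2.cvtColor(c[0],cv2.COLOR_RGB2GRAY)
a=ray(c,317,100,207.5); b=ray(c,314.4,170,207.5); R=Rm(s["eef_rot"])
for p in (a,b): print("tool",R.inv().apply(p-s["position"]).round(1))
d=a-b; print("blade yaw",np.degrees(np.arctan2(d[1],d[0])))
print(g[5:40,312].tolist(), R.inv().apply(ray(c,317,22,207.5)-s["position"]))
E
```

```text
tool [ 76.7   1.1 -28.9]
tool [ 39.5  -0.2 -28.9]
blade yaw -4.685614489385563
[134, 135, 130, 130, 132, 148, 160, 160, 147, 121, 86, 67, 89, 131, 157, 168, 167, 158, 150, 161, 177, 182, 183, 183, 183, 183, 179, 180, 180, 180, 182, 180, 182, 182, 182] [114.15253463   1.09191738 -29.01108266]
```

```bash
python3 - <<'E'
from h import *
p=plan([364,83,150],[180,0,-.5],4,0); p=plan([364,83,9.5],[180,0,-.5],5,0,start=p)
E
```

```text
[[-0.0299, 0.0004, 0.0072, 0.01, 0.03, -0.51, 0], [-0.0299, 0.0001, 0.0072, 0.01, 0.03, -0.51, 0], [-0.0299, -0.0001, 0.0072, 0.01, 0.03, -0.51, 0], [-0.0299, -0.0004, 0.0072, 0.01, 0.03, -0.51, 0]]
[[0.0, -0.0, 0.0281, 0.0, 0.0, 0.0, 0], [0.0, -0.0, 0.0281, 0.0, 0.0, 0.0, 0], [0.0, -0.0, 0.0281, 0.0, 0.0, 0.0, 0], [0.0, -0.0, 0.0281, 0.0, 0.0, 0.0, 0], [0.0, -0.0, 0.0281, 0.0, 0.0, 0.0, 0]]
```

Request:
send_rows(
  targets=[
    [-0.03,0,0.007,0,0,-0.5,0],
    [-0.03,0,0.007,0,0,-0.5,0],
    [-0.03,0,0.007,0,0,-0.5,0],
    [-0.03,0,0.007,0,0,-0.5,0],
    [0,0,0.028,0,0,0,0],
  ],
)

```text
t: 9.6
position: [364.0, 83.1, 124.4]
eef_rot: [180.0, -0.2, -0.6]
contact_force: [0.6, -0.1, -0.9]
grip_width: 17.7
grasp_force: 30.0
```

Request:
send_rows(
  targets=[
    [0,0,0.028,0,0,0,0],
    [0,0,0.028,0,0,0,0],
    [0,0,0.028,0,0,0,0],
    [0,0,0.028,0,0,0,0],
    [0,0,0,0,0,0,0],
  ],
)

```text
t: 10.22
position: [361.3, 82.8, 9.1]
eef_rot: [179.9, 0.4, -0.6]
contact_force: [-0.4, 0.8, -0.5]
grip_width: 17.4
grasp_force: 30.0
```

Request:
send_rows(
  targets=[
    [0,0,0,0,0,0,0],
  ],
)

```text
t: 10.35
position: [364.9, 83.4, 12.5]
eef_rot: [180.0, -0.0, -0.6]
contact_force: [-0.9, -0.7, -0.3]
grip_width: 17.5
grasp_force: 30.0
```

```bash
python3 - <<'E'
from h import *; import pickle
s=read_state(); print(s["position"],s["eef_rot"],s["contact_force"],s["grip_width"])
c=cam("wrist"); pickle.dump(c,open("w5.pkl","wb")); save(c,"w5.png")
g=cv2.cvtColor(c[0],cv2.COLOR_RGB2GRAY)
for v in (2,15,40,70,100): print(v,g[v,280:370:2].tolist())
print([int(x) for x in g[0:60:2,200]]);print([int(x) for x in g[0:60:2,420]]); print([int(x) for x in g[0:100:2,318]])
E
```

```text
[364.87614337  83.44106444  12.50574395] [ 1.79992124e+02 -4.71113080e-02 -6.19443409e-01] [-0.90932438 -0.68121955 -0.28637432] 17.534618943679526
2 [55, 53, 56, 57, 56, 56, 58, 59, 57, 58, 60, 62, 66, 68, 66, 69, 68, 69, 72, 76, 76, 78, 77, 80, 85, 84, 86, 87, 87, 91, 94, 93, 85, 69, 72, 74, 73, 74, 73, 61, 52, 48, 53, 52, 54]
15 [73, 72, 70, 73, 72, 72, 68, 69, 70, 70, 69, 68, 68, 66, 67, 68, 63, 64, 63, 65, 66, 63, 61, 66, 61, 60, 61, 61, 60, 61, 60, 59, 58, 55, 58, 58, 53, 55, 54, 59, 59, 55, 56, 57, 54]
40 [146, 146, 146, 145, 146, 146, 145, 147, 143, 161, 188, 188, 189, 188, 186, 188, 186, 187, 188, 188, 188, 188, 188, 191, 192, 190, 191, 186, 159, 137, 137, 138, 135, 138, 137, 138, 134, 137, 133, 123, 122, 123, 123, 121, 122]
70 [144, 117, 95, 95, 95, 96, 94, 97, 174, 194, 191, 190, 191, 189, 187, 191, 190, 189, 189, 190, 192, 191, 193, 194, 194, 193, 192, 189, 191, 178, 147, 146, 146, 146, 148, 146, 146, 147, 147, 147, 146, 145, 144, 145, 145]
100 [121, 97, 98, 98, 98, 100, 100, 99, 158, 190, 188, 188, 188, 187, 186, 187, 188, 187, 188, 188, 189, 189, 192, 193, 191, 191, 190, 188, 189, 163, 147, 147, 147, 147, 146, 149, 147, 147, 146, 148, 147, 145, 145, 147, 145]
[55, 54, 53, 53, 53, 52, 69, 75, 76, 74, 92, 131, 140, 140, 141, 142, 142, 149, 153, 151, 149, 149, 149, 148, 145, 142, 141, 136, 133, 133]
[49, 50, 52, 47, 51, 49, 50, 52, 50, 54, 66, 70, 105, 118, 119, 118, 117, 118, 116, 115, 117, 130, 131, 129, 131, 130, 132, 130, 135, 136]
[123, 76, 55, 54, 58, 58, 58, 58, 73, 80, 79, 78, 116, 132, 152, 185, 187, 187, 188, 187, 188, 189, 188, 189, 189, 189, 190, 190, 191, 190, 190, 190, 190, 190, 192, 190, 191, 191, 189, 189, 190, 190, 190, 190, 190, 190, 190, 190, 190, 189]
```

```bash
python3 - <<'E'
from h import *; import pickle
c=pickle.load(open("w5.pkl","rb"));g=cv2.cvtColor(c[0],cv2.COLOR_RGB2GRAY); s=read_state()
print(s["position"])
print("tip",ray(c,317,28.5,41)); print("wall base",ray(c,200,21.5,0),ray(c,420,23.5,0))
for v in (0,1,3,5,8): print(v,g[v,236:400:3].tolist())
for u in (236,280,358,400): print(u, ray(c,u,3,40).round(1))
E
```

```text
[365.44302831  83.61091565  13.04875999]
tip [475.94061059  80.78839729  41.        ]
wall base [491.45218312 152.98039979   0.        ] [488.78759537  16.60003499   0.        ]
0 [54, 54, 52, 53, 53, 52, 55, 55, 54, 52, 53, 53, 68, 74, 80, 88, 89, 93, 93, 100, 102, 104, 107, 111, 113, 115, 119, 121, 124, 126, 129, 131, 133, 133, 135, 136, 131, 88, 91, 90, 86, 52, 53, 52, 52, 52, 53, 52, 53, 53, 48, 50, 50, 49, 51]
1 [52, 53, 53, 51, 56, 53, 53, 50, 53, 56, 52, 53, 60, 63, 64, 68, 71, 75, 77, 75, 80, 84, 86, 90, 93, 96, 98, 100, 104, 106, 109, 111, 115, 116, 117, 121, 111, 86, 83, 84, 82, 54, 55, 51, 53, 49, 54, 53, 52, 52, 51, 46, 49, 50, 51]
3 [54, 53, 51, 54, 55, 53, 54, 54, 55, 54, 55, 55, 49, 48, 49, 53, 54, 55, 51, 53, 52, 53, 56, 55, 56, 57, 57, 57, 58, 56, 59, 63, 62, 66, 67, 69, 65, 60, 59, 58, 63, 53, 52, 55, 53, 55, 50, 49, 52, 50, 51, 49, 54, 53, 50]
5 [51, 52, 51, 52, 53, 53, 52, 53, 55, 54, 52, 54, 51, 53, 55, 51, 56, 54, 53, 53, 54, 54, 57, 52, 53, 54, 58, 55, 56, 54, 54, 56, 55, 54, 55, 52, 53, 53, 51, 51, 53, 54, 52, 53, 50, 50, 48, 49, 50, 50, 49, 50, 48, 49, 52]
8 [53, 53, 53, 51, 53, 54, 53, 50, 52, 54, 54, 52, 56, 52, 55, 54, 55, 53, 55, 57, 55, 56, 56, 55, 56, 58, 57, 56, 56, 58, 57, 53, 55, 53, 56, 58, 55, 53, 56, 57, 54, 55, 51, 54, 52, 51, 51, 50, 52, 55, 49, 50, 49, 51, 44]
236 [488.2 121.   40. ]
280 [488.   99.1  40. ]
358 [487.6  60.2  40. ]
400 [487.3  39.3  40. ]
```

The notch spans u 271–357 and the blade is centred at 317, so they line up within about 1.5 mm. I'll lower 3.5 mm and insert 46 mm.

Request:
send_rows(
  targets=[
    [0,0.001,0.0035,0,0,0,0],
    [0,0,0,0,0,0,0],
  ],
)

```text
t: 10.65
position: [364.8, 82.9, 8.8]
eef_rot: [180.0, -0.0, -0.6]
contact_force: [1.3, -1.3, 0.0]
grip_width: 17.9
grasp_force: 30.0
```

Request:
send_rows(
  targets=[
    [0.01,0,0,0,0,0,0],
    [0.012,0,0,0,0,0,0],
    [0.012,0,0,0,0,0,0],
    [0.012,0,0,0,0,0,0],
    [0,0,0,0,0,0,0],
  ],
)

```text
t: 11.28
position: [411.4, 82.4, 8.3]
eef_rot: [180.0, 0.0, -0.6]
contact_force: [-0.4, 0.0, -0.8]
grip_width: 18.0
grasp_force: 30.0
```

Request:
send_rows(
  targets=[
    [0,0,0,0,0,0,0],
  ],
)

```text
t: 11.4
position: [410.2, 82.4, 8.1]
eef_rot: [180.0, 0.1, -0.6]
contact_force: [0.2, -0.5, -0.7]
grip_width: 17.8
grasp_force: 30.0
```

The blade is in with no contact. Now I'll lift along the grate's arc at a contact radius of about 118 mm.

Request:
send_rows(
  targets=[
    [0,0,-0.0075,0,0,0,0],
    [0,0,-0.01,0,0,0,0],
    [0.001,0,-0.01,0,0,0,0],
    [0.002,0,-0.01,0,0,0,0],
    [0.003,0,-0.01,0,0,0,0],
  ],
)

```text
t: 12.02
position: [416.7, 82.4, 56.8]
eef_rot: [180.0, -0.0, -0.6]
contact_force: [-0.4, -0.8, -2.0]
grip_width: 17.6
grasp_force: 30.0
```

Request:
send_rows(
  targets=[
    [0,0,0,0,0,0,0],
    [0,0,0,0,0,0,0],
  ],
)

```text
t: 12.28
position: [416.7, 82.4, 55.8]
eef_rot: [180.0, -0.0, -0.6]
contact_force: [-0.2, -0.2, -0.6]
grip_width: 17.8
grasp_force: 30.0
```

```bash
python3 - <<'E'
from h import *; import pickle
s=read_state(); print(s["position"],s["eef_rot"],s["contact_force"],s["ft_torque"],s["grip_width"])
c=cam("wrist"); pickle.dump(c,open("w6.pkl","wb")); save(c,"w6.png")
g=cv2.cvtColor(c[0],cv2.COLOR_RGB2GRAY)
for u in (260,275,317,360,380): print(u,g[0:120:4,u].tolist())
E
```

```text
[416.67422558  82.40182329  55.80136231] [ 1.79998364e+02 -2.17362069e-02 -5.81341813e-01] [-0.17816086 -0.20936483 -0.55792183] [-0.00378823  0.03146583  0.0186646 ] 17.769505453345925
260 [136, 122, 168, 179, 175, 176, 179, 181, 183, 184, 178, 179, 181, 183, 180, 178, 135, 81, 68, 102, 104, 102, 103, 100, 163, 170, 73, 88, 143, 145]
275 [170, 171, 166, 178, 175, 177, 180, 181, 184, 184, 180, 179, 181, 184, 180, 177, 150, 92, 103, 103, 102, 104, 103, 102, 157, 174, 84, 88, 90, 90]
317 [106, 104, 103, 179, 178, 178, 180, 181, 187, 185, 183, 180, 181, 185, 182, 180, 167, 99, 112, 198, 197, 196, 197, 196, 196, 196, 195, 196, 195, 195]
360 [184, 129, 134, 179, 183, 178, 181, 181, 184, 185, 186, 182, 182, 184, 184, 180, 177, 119, 102, 108, 108, 107, 107, 106, 103, 173, 161, 74, 86, 120]
380 [178, 179, 178, 174, 183, 180, 181, 182, 184, 185, 187, 181, 181, 184, 183, 180, 178, 131, 137, 185, 186, 186, 185, 186, 186, 166, 168, 71, 81, 127]
```

The rail (rows 11–66) covers the blade, so the grate is riding on the knife at about 20°. Continuing along the arc.

Request:
send_rows(
  targets=[
    [0.0035,0,-0.0095,0,0,0,0],
    [0.0045,0,-0.009,0,0,0,0],
    [0.0115,0,-0.017,0,0,0,0],
    [0.014,0,-0.015,0,0,0,0],
    [0.0165,0,-0.012,0,0,0,0],
  ],
)

```text
t: 12.95
position: [467.5, 81.7, 119.9]
eef_rot: [180.0, -0.1, -0.6]
contact_force: [-0.7, -0.6, -0.9]
grip_width: 17.7
grasp_force: 30.0
```

Request:
send_rows(
  targets=[
    [0.0185,0,-0.009,0,0,0,0],
    [0.0195,0,-0.006,0,0,0,0],
    [0.0205,0,-0.002,0,0,0,0],
    [0.016,0,0,0,0,0,0],
    [0.01,0,0,0,0,0,0],
  ],
)

```text
t: 13.58
position: [551.9, 81.0, 135.5]
eef_rot: [180.0, -0.0, -0.6]
contact_force: [-0.1, 0.7, -0.5]
grip_width: 17.2
grasp_force: 30.0
```

Request:
send_rows(
  targets=[
    [0,0,0,0,0,0,0],
    [0,0,0,0,0,0,0],
  ],
)

```text
t: 13.82
position: [550.5, 81.1, 135.3]
eef_rot: [180.0, 0.0, -0.6]
contact_force: [-0.5, 0.4, -1.1]
grip_width: 17.5
grasp_force: 30.0
```

```bash
python3 - <<'E'
from h import *; import pickle
s=read_state(); print(s["position"],s["eef_rot"],s["contact_force"],s["grip_width"])
c=cam("wrist"); t=cam("top"); sc=cam("scene"); pickle.dump((c,t,sc),open("w7.pkl","wb")); save(c,"w7.png")
g=cv2.cvtColor(c[0],cv2.COLOR_RGB2GRAY)
for u in (260,280,317,360,380): print(u,g[0:160:5,u].tolist())
E
```

```text
[550.53775347  81.09572131 135.28442412] [ 1.79996751e+02  3.05070973e-02 -5.73707783e-01] [-0.47744933  0.39924677 -1.05079416] 17.467571129946876
260 [63, 62, 62, 63, 121, 137, 143, 141, 136, 101, 79, 75, 73, 85, 84, 83, 80, 98, 95, 89, 93, 91, 125, 126, 127, 126, 147, 149, 149, 151, 171, 173]
280 [62, 66, 63, 63, 132, 135, 140, 141, 136, 135, 137, 140, 130, 106, 60, 63, 65, 68, 81, 87, 97, 117, 143, 142, 143, 142, 123, 123, 122, 124, 123, 122]
317 [64, 67, 69, 65, 129, 136, 181, 183, 184, 186, 185, 188, 187, 186, 188, 185, 186, 186, 186, 185, 184, 185, 184, 185, 183, 182, 182, 182, 181, 181, 180, 178]
360 [65, 67, 69, 65, 116, 136, 137, 137, 136, 129, 127, 132, 131, 134, 128, 87, 71, 79, 127, 79, 98, 166, 191, 192, 193, 193, 193, 193, 191, 191, 192, 192]
380 [62, 65, 68, 65, 59, 55, 70, 71, 100, 132, 132, 126, 77, 65, 72, 108, 108, 69, 91, 78, 100, 98, 123, 123, 123, 122, 123, 120, 122, 122, 122, 122]
```

```bash
python3 - <<'E'
from h import *; import pickle
c,t,sc=pickle.load(open("w7.pkl","rb")); t0=pickle.load(open("c0.pkl","rb"))
for th in (1.5,1.7,1.85):
    for r in (141,111,91,49,5):
        X=[571.5+68-r*np.cos(th)-3*np.sin(th)*1, 76, 47+r*np.sin(th)-3*np.cos(th)]
        print(th,r,proj(c,X).round(0),proj(t,X).round(0),proj(sc,X).round(0))
g=cv2.cvtColor(c[0],cv2.COLOR_RGB2GRAY)
print("u280",g[0:130:2,280].tolist())
for n,im in (("top",t),("scene",sc)):
    d=cv2.absdiff(cv2.cvtColor(im[0],cv2.COLOR_RGB2GRAY),cv2.cvtColor(t0[n][0],cv2.COLOR_RGB2GRAY))
    y,x=np.nonzero(d>30); print(n,x.min(),x.max(),y.min(),y.max())
E
```

```text
1.5 141 [323.  98.] [273. 170.] [266. 169.]
1.5 111 [322.  98.] [274. 171.] [266. 177.]
1.5 91 [322.  98.] [275. 171.] [266. 182.]
1.5 49 [320.  98.] [276. 172.] [267. 191.]
1.5 5 [320.  97.] [278. 173.] [268. 201.]
1.7 141 [323.  30.] [273. 161.] [262. 165.]
1.7 111 [322.  54.] [274. 164.] [263. 173.]
1.7 91 [321.  66.] [275. 166.] [264. 179.]
1.7 49 [320.  83.] [276. 169.] [266. 190.]
1.7 5 [320.  96.] [278. 173.] [267. 201.]
1.85 141 [323. -20.] [273. 154.] [259. 163.]
1.85 111 [322.  22.] [274. 159.] [261. 172.]
1.85 91 [321.  42.] [275. 161.] [262. 177.]
1.85 49 [320.  73.] [276. 167.] [265. 189.]
1.85 5 [320.  95.] [278. 172.] [267. 201.]
u280 [62, 62, 66, 66, 69, 63, 68, 65, 71, 118, 132, 134, 135, 136, 139, 140, 141, 139, 139, 138, 136, 135, 136, 134, 136, 137, 137, 139, 139, 136, 130, 124, 111, 99, 79, 60, 63, 64, 62, 63, 65, 67, 68, 73, 85, 81, 66, 76, 93, 98, 97, 101, 117, 123, 140, 143, 142, 142, 142, 141, 143, 140, 141, 143, 141]
top 196 568 152 399
scene 216 563 38 399
```

The slot/rail border shows at v≈19, against 22 predicted for 1.85 rad, so the grate is on its stop. Now I'll take the knife back to its free spot.

```bash
python3 - <<'E'
from h import *
s=read_state(); p=plan([440,81,140],[180,0,-.6],3,0); p=plan([424,-165,50],[180,0,69.4],8,0,start=p)
E
```

```text
[[-0.0369, 0.0004, -0.0015, 0.0, -0.0, 0.01, 0], [-0.0369, 0.0004, -0.0015, 0.0, -0.0, 0.01, 0], [-0.0369, 0.0004, -0.0015, 0.0, -0.0, 0.01, 0]]
[[-0.0017, 0.0308, 0.0113, -0.0, 0.0, -8.75, 0], [-0.0063, 0.0302, 0.0113, -0.0, 0.0, -8.75, 0], [-0.0109, 0.0288, 0.0113, -0.0, 0.0, -8.75, 0], [-0.0151, 0.0269, 0.0113, -0.0, 0.0, -8.75, 0], [-0.019, 0.0242, 0.0113, -0.0, 0.0, -8.75, 0]]
[[-0.0225, 0.0211, 0.0113, -0.0, 0.0, -8.75, 0], [-0.0254, 0.0174, 0.0112, -0.0, 0.0, -8.75, 0], [-0.0278, 0.0133, 0.0113, -0.0, 0.0, -8.75, 0]]
```

Request:
send_rows(
  targets=[
    [-0.037,0,-0.0015,0,0,0,0],
    [-0.037,0,-0.0015,0,0,0,0],
    [-0.037,0,-0.0015,0,0,0,0],
    [-0.0015,0.031,0.0115,0,0,-8.75,0],
    [-0.0065,0.03,0.0115,0,0,-8.75,0],
  ],
)

```text
t: 14.6
position: [435.6, 20.2, 117.3]
eef_rot: [179.9, -0.1, 17.3]
contact_force: [1.0, 0.3, -0.5]
grip_width: 17.3
grasp_force: 30.0
```

Request:
send_rows(
  targets=[
    [-0.011,0.029,0.0115,0,0,-8.75,0],
    [-0.015,0.027,0.0115,0,0,-8.75,0],
    [-0.019,0.024,0.0115,0,0,-8.75,0],
    [-0.0225,0.021,0.0115,0,0,-8.75,0],
    [-0.0255,0.0175,0.0115,0,0,-8.75,0],
  ],
)

```text
t: 15.22
position: [425.7, -134.2, 59.3]
eef_rot: [179.9, -0.0, 61.0]
contact_force: [0.6, 0.1, -1.4]
grip_width: 17.8
grasp_force: 30.0
```

Request:
send_rows(
  targets=[
    [-0.028,0.0135,0.0115,0,0,-8.75,0],
    [0,0,0.02,0,0,0,0],
    [0,0,0.02,0,0,0,0],
    [0,0,0.015,0,0,0,0],
    [0,0,0,0,0,0,0],
  ],
)

```text
t: 15.85
position: [423.0, -163.7, -8.2]
eef_rot: [-179.9, -0.0, 69.4]
contact_force: [0.4, 0.2, -0.2]
grip_width: 17.5
grasp_force: 30.0
```

Request:
send_rows(
  targets=[
    [0,0,0,0,0,0,0],
  ],
)

```text
t: 15.98
position: [424.6, -164.5, -6.4]
eef_rot: [179.9, 0.0, 69.4]
contact_force: [0.3, -0.2, -0.6]
grip_width: 17.8
grasp_force: 30.0
```

Request:
send_rows(
  targets=[
    [0,0,0.007,0,0,0,0],
    [0,0,0.004,0,0,0,0],
    [0,0,0.0015,0,0,0,0],
    [0,0,0,0,0,0,0],
  ],
)

```text
t: 16.48
position: [424.0, -164.4, -19.7]
eef_rot: [-180.0, 0.0, 69.4]
contact_force: [0.0, -0.1, 0.4]
grip_width: 17.6
grasp_force: 30.0
```

Request:
send_rows(
  targets=[
    [0,0,0.001,0,0,0,0],
    [0,0,0,0,0,0,0],
  ],
)

```text
t: 16.73
position: [424.2, -164.5, -20.1]
eef_rot: [180.0, 0.0, 69.4]
contact_force: [-1.0, 0.3, 4.2]
grip_width: 17.7
grasp_force: 30.0
```

The knife touches down with 4 N. I'll release it, lift, and go over the spray head.

Request:
send_rows(
  targets=[
    [0,0,0,0,0,0,0.5],
    [0,0,0,0,0,0,0.5],
    [0,0,0,0,0,0,0.5],
    [0,0,0,0,0,0,0.5],
    [0,0,0,0,0,0,0.5],
  ],
)

```text
t: 17.35
position: [424.0, -164.4, -20.7]
eef_rot: [-180.0, 0.0, 69.4]
contact_force: [-0.3, 0.4, -0.1]
grip_width: 47.0
grasp_force: 0.0
```

Request:
send_rows(
  targets=[
    [0,0,-0.005,0,0,0,0.5],
    [0,0,-0.015,0,0,0,0.5],
    [0,0,-0.03,0,0,0,0.8],
    [0,0,-0.04,0,0,0,0.8],
    [0,0,-0.04,0,0,0,0.8],
  ],
)

```text
t: 17.98
position: [424.2, -164.4, 111.8]
eef_rot: [179.9, 0.0, 69.4]
contact_force: [1.4, 0.1, 0.1]
grip_width: 73.2
grasp_force: 0.0
```

```bash
python3 - <<'E'
from h import *; import pickle
c=cam("wrist"); pickle.dump(c,open("w8.pkl","wb"))
s=read_state(); print(s["position"],s["grip_width"],s["contact_force"])
hsv=cv2.cvtColor(c[0],cv2.COLOR_RGB2HSV); g=hsv[...,2]
roi=hsv[:, 290:350]
m=(roi[...,1]>130)&(roi[...,2]<170); y,x=np.nonzero(m); print("handle px",len(x),x.min()+290,x.max()+290,y.min(),y.max())
plan([412,203,125],[180,0,-2],10,.8)
E
```

```text
[ 427.52333761 -166.16917796  118.21273724] 74.83049966984457 [ 1.88155104 -0.26032045  3.2884477 ]
handle px 216 310 323 162 235
[[0.034, -0.0144, -0.0009, 0.07, -0.04, 7.14, 0.8], [0.032, -0.0185, -0.0009, 0.07, -0.04, 7.14, 0.8], [0.0294, -0.0224, -0.0009, 0.07, -0.04, 7.14, 0.8], [0.0264, -0.0258, -0.0009, 0.07, -0.04, 7.14, 0.8], [0.023, -0.0289, -0.0009, 0.07, -0.04, 7.14, 0.8]]
[[0.0192, -0.0316, -0.0009, 0.07, -0.04, 7.14, 0.8], [0.0151, -0.0337, -0.0008, 0.07, -0.04, 7.14, 0.8], [0.0108, -0.0353, -0.0008, 0.07, -0.04, 7.14, 0.8], [0.0063, -0.0364, -0.0008, 0.07, -0.04, 7.14, 0.8], [0.0018, -0.0369, -0.0007, 0.07, -0.04, 7.14, 0.8]]
```

Request:
send_rows(
  targets=[
    [0.034,-0.0145,-0.001,0,0,7.15,0.8],
    [0.032,-0.0185,-0.001,0,0,7.15,0.8],
    [0.0295,-0.0225,-0.001,0,0,7.15,0.8],
    [0.0265,-0.026,-0.001,0,0,7.15,0.8],
    [0.023,-0.029,-0.001,0,0,7.15,0.8],
  ],
)

```text
t: 18.65
position: [416.4, 21.8, 115.4]
eef_rot: [179.9, -0.1, 33.4]
contact_force: [1.2, 0.1, 0.4]
grip_width: 75.7
grasp_force: 0.0
```

Request:
send_rows(
  targets=[
    [0.019,-0.0315,-0.001,0,0,7.15,0.8],
    [0.015,-0.0335,-0.001,0,0,7.15,0.8],
    [0.011,-0.0355,-0.001,0,0,7.15,0.8],
    [0.0065,-0.0365,-0.001,0,0,7.15,0.8],
    [0.002,-0.037,-0.001,0,0,7.15,0.8],
  ],
)

```text
t: 19.27
position: [409.1, 206.6, 120.4]
eef_rot: [-180.0, -0.1, -2.3]
contact_force: [0.3, -0.1, 0.5]
grip_width: 74.9
grasp_force: 0.0
```

Request:
send_rows(
  targets=[
    [0,0,0,0,0,0,0.8],
    [0,0,0,0,0,0,0.8],
  ],
)

```text
t: 19.52
position: [409.1, 204.8, 119.7]
eef_rot: [180.0, -0.0, -2.0]
contact_force: [0.5, 0.3, -0.1]
grip_width: 75.5
grasp_force: 0.0
```

```bash
python3 - <<'E'
from h import *; import pickle
s=read_state(); print(s["t"],s["position"],s["eef_rot"],s["grip_width"])
c=cam("wrist"); pickle.dump(c,open("w9.pkl","wb")); save(c,"w9.png")
g=cv2.cvtColor(c[0],cv2.COLOR_RGB2GRAY)
print("px of (412,203,34/0)",proj(c,[412,203.5,34]),proj(c,[412,203.5,0]))
m=((g<60).astype(np.uint8)); m[270:]=0
n,l,st,ce=cv2.connectedComponentsWithStats(m)
for i in range(1,n):
    if st[i,4]>150: print(st[i],ce[i].round(1))
for v in (190,200,210,220,230,240): print(v,g[v,270:370:3].tolist())
E
```

```text
19.525 [409.06046415 204.84851375 119.72477799] [ 1.79969435e+02 -3.62040577e-02 -2.00878948e+00] 75.49431403079937
px of (412,203,34/0) [316.20945729 190.03757334] [316.15546993 183.08345738]
[   0    0   99  104 5189] [43.3 63.8]
[ 518    0   43   87 2621] [538.2  42.5]
[ 291  163   45   45 1443] [313.1 184.7]
[   0  192  151   63 3208] [ 90.7 224.6]
[219 222  35  48 775] [239.7 250.6]
[ 331  223   83   47 1740] [373.5 254.1]
[ 463  251  166   19 2077] [529.3 262. ]
[  12  253  158   17 2008] [105.3 262.1]
190 [92, 93, 92, 94, 93, 95, 91, 71, 38, 40, 41, 42, 42, 41, 107, 100, 39, 59, 63, 39, 40, 45, 104, 143, 142, 142, 141, 140, 139, 138, 140, 138, 140, 139]
200 [143, 143, 116, 93, 94, 93, 93, 92, 90, 51, 36, 38, 43, 56, 84, 41, 41, 51, 42, 36, 75, 135, 139, 141, 139, 139, 137, 137, 137, 138, 138, 137, 136, 136]
210 [138, 125, 117, 71, 69, 70, 71, 71, 82, 89, 87, 89, 88, 90, 87, 89, 90, 89, 135, 137, 133, 133, 133, 133, 132, 131, 130, 129, 132, 132, 117, 118, 119, 121]
220 [119, 125, 119, 77, 73, 73, 74, 73, 72, 73, 74, 71, 72, 70, 73, 73, 74, 72, 125, 124, 122, 123, 120, 122, 130, 129, 123, 126, 127, 127, 125, 125, 127, 127]
230 [86, 88, 89, 77, 77, 74, 78, 76, 77, 76, 76, 77, 75, 76, 77, 74, 75, 91, 129, 126, 128, 128, 126, 128, 128, 127, 128, 128, 126, 127, 131, 128, 127, 128]
240 [126, 126, 128, 128, 127, 125, 125, 126, 129, 125, 125, 125, 122, 130, 137, 138, 138, 140, 135, 115, 117, 112, 112, 114, 110, 101, 101, 101, 99, 96, 92, 88, 86, 83]
```

The head blob is centred at (313.3,185), spanning 45 px or about 48 mm, which gives (412, 206.5). I'll descend around it with open fingers and touch the counter to calibrate the fingertip height.

Request:
send_rows(
  targets=[
    [0.003,-0.0015,0.035,0,0,0,0.8],
    [0,0,0.035,0,0,0,0.8],
    [0,0,0.035,0,0,0,0.8],
    [0,0,0.02,0,0,0,0.8],
    [0,0,0.008,0,0,0,0.8],
  ],
)

```text
t: 20.2
position: [411.3, 205.2, -14.9]
eef_rot: [179.9, 0.1, -2.2]
contact_force: [-0.6, 0.2, -0.5]
grip_width: 75.4
grasp_force: 0.0
```

Request:
send_rows(
  targets=[
    [0,0,0.002,0,0,0,0.8],
    [0,0,0,0,0,0,0.8],
    [0,0,0,0,0,0,0.8],
  ],
)

```text
t: 20.58
position: [412.9, 206.9, -14.6]
eef_rot: [-180.0, -0.1, -2.1]
contact_force: [0.3, -0.5, -0.6]
grip_width: 75.0
grasp_force: 0.0
```

Request:
send_rows(
  targets=[
    [0,0,0.004,0,0,0,0.8],
    [0,0,0.003,0,0,0,0.8],
    [0,0,0,0,0,0,0.8],
  ],
)

```text
t: 20.95
position: [411.9, 206.7, -22.8]
eef_rot: [180.0, 0.0, -2.1]
contact_force: [-0.2, 0.3, 0.7]
grip_width: 75.5
grasp_force: 0.2
```

Request:
send_rows(
  targets=[
    [0,0,0.0015,0,0,0,0.8],
    [0,0,0,0,0,0,0.8],
  ],
)

```text
t: 21.2
position: [412.0, 206.7, -22.8]
eef_rot: [180.0, 0.0, -2.1]
contact_force: [-4.2, -1.4, 8.3]
grip_width: 75.0
grasp_force: 4.2
```

Request:
send_rows(
  targets=[
    [0,0,0.0015,0,0,0,0.8],
    [0,0,0,0,0,0,0.8],
  ],
)

```text
t: 21.45
position: [412.0, 206.7, -22.9]
eef_rot: [180.0, 0.0, -2.1]
contact_force: [-6.3, -3.2, 16.4]
grip_width: 75.3
grasp_force: 8.2
```

Request:
send_rows(
  targets=[
    [0,0,0.001,0,0,0,0.8],
    [0,0,0,0,0,0,0.8],
  ],
)

```text
t: 21.7
position: [412.1, 206.7, -23.0]
eef_rot: [180.0, 0.0, -2.1]
contact_force: [-9.0, -2.8, 22.5]
grip_width: 75.1
grasp_force: 10.9
```

The counter is at reading −22.8, so the tips sit at reading + 22.8. Contact stiffness is about 6 N/mm. I'll raise 13.5 mm to just above the flange and grip the body.

Request:
send_rows(
  targets=[
    [0,0,-0.0065,0,0,0,0.8],
    [0,0,-0.007,0,0,0,0.8],
    [0,0,0,0,0,0,0.8],
    [0,0,0,0,0,0,0.8],
  ],
)

```text
t: 22.2
position: [411.7, 206.6, -13.6]
eef_rot: [180.0, 0.0, -2.1]
contact_force: [-0.7, 0.7, -0.2]
grip_width: 75.5
grasp_force: 0.0
```

Request:
send_rows(
  targets=[
    [0,0,0,0,0,0,0.5],
    [0,0,0,0,0,0,0.3],
    [0,0,0,0,0,0,0],
    [0,0,0,0,0,0,0],
    [0,0,0,0,0,0,0],
  ],
)

```text
t: 22.82
position: [412.0, 206.6, -13.2]
eef_rot: [180.0, 0.0, -2.1]
contact_force: [0.5, -1.0, -0.8]
grip_width: 36.2
grasp_force: 30.0
```

The body is gripped at 36.2 mm, so the head underside is at reading + 13.2. I'll lift and go in front of the open rinser to look at the stem.

```bash
python3 - <<'E'
from h import *
p=plan([412,206.6,60],[180,0,-2.1],2,0); plan([478,80,100],[180,0,-2],4,0,start=p)
E
```

```text
[[-0.0, 0.0, -0.0366, 0.0, 0.0, 0.01, 0], [-0.0, 0.0, -0.0366, 0.0, 0.0, 0.01, 0]]
[[0.0176, 0.031, -0.01, -0.0, 0.0, -0.03, 0], [0.0176, 0.031, -0.01, -0.0, 0.0, -0.03, 0], [0.0176, 0.031, -0.01, -0.0, 0.0, -0.03, 0], [0.0176, 0.031, -0.01, -0.0, 0.0, -0.03, 0]]
```

Request:
send_rows(
  targets=[
    [0,0,-0.0365,0,0,0,0],
    [0,0,-0.0365,0,0,0,0],
    [0.0175,0.031,-0.01,0,0,0,0],
    [0.0175,0.031,-0.01,0,0,0,0],
    [0.0175,0.031,-0.01,0,0,0,0],
  ],
)

```text
t: 23.45
position: [461.4, 111.0, 90.2]
eef_rot: [-180.0, -0.0, -2.1]
contact_force: [-0.2, -0.1, -0.6]
grip_width: 36.1
grasp_force: 30.0
```

Request:
send_rows(
  targets=[
    [0.0175,0.031,-0.01,0,0,0,0],
    [0,0,0,0,0,0,0],
    [0,0,0,0,0,0,0],
    [0,0,0,0,0,0,0],
  ],
)

```text
t: 23.95
position: [476.6, 81.1, 99.2]
eef_rot: [-180.0, 0.1, -2.0]
contact_force: [-0.4, -0.0, -1.7]
grip_width: 36.4
grasp_force: 30.0
```

```bash
python3 - <<'E'
from h import *; import pickle
s=read_state(); print(s["t"],s["position"],s["eef_rot"],s["grip_width"])
c=cam("wrist"); pickle.dump(c,open("w10.pkl","wb"))
print(proj(c,[571.5,77.5,42]),proj(c,[571.5,77.5,20]))
im=c[0][0:260,160:480,::-1]; cv2.imwrite("pics/w10.png",cv2.resize(im,None,fx=2.3,fy=2.3,interpolation=cv2.INTER_CUBIC))
E
```

```text
23.95 [476.61696994  81.08614272  99.23143763] [-1.79992583e+02  7.87776706e-02 -2.00280339e+00] 36.36578665791961
[315.05892857  82.49304289] [315.12555619  85.54447209]
```

View pics/w10.png

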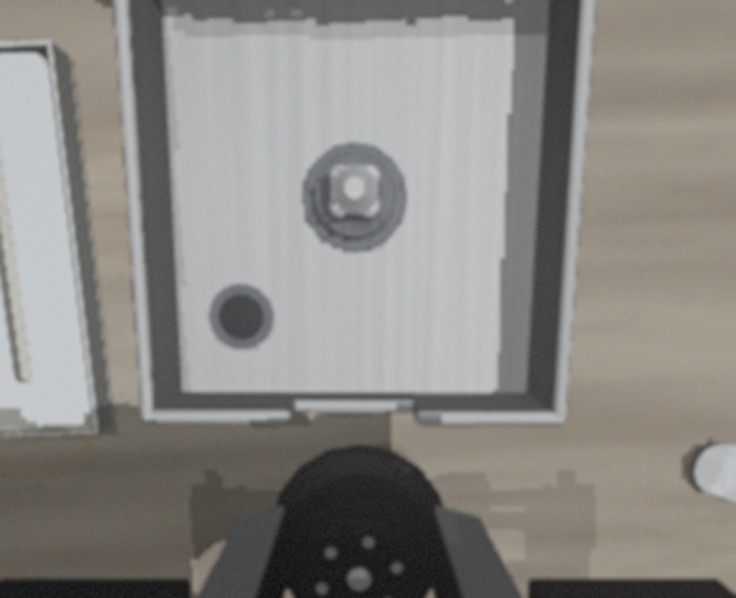

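The view shows the grate open and the tray uncovered. The stem tip is at image (313.9,81.3) and the collar centre at (314.3,85.7). The held head has its flange front edge at (317.4,194.3) and its top-centre dot at (316.5,251.3).

```bash
python3 - <<'E'
from h import *; import pickle
c=pickle.load(open("w10.pkl","rb")); p=np.array([476.6,81.1,99.2]); R=Rm([180,0,-2])
print("stem",ray(c,313.9,81.3,42),ray(c,314.3,85.7,15))
for u,v,h,o in [(316.5,251.3,34,0),(317.4,194.3,8,-24)]:
    q=R.inv().apply(ray(c,u,v,99.2+13.2+h)-p); print("head tool xy",q[0]+o,q[1])
g=cv2.cvtColor(c[0],cv2.COLOR_RGB2GRAY)
for v in (205,212): print(v,g[v,270:370:2].tolist())
s=read_state();print(s["position"])
pl=plan([572,79,100],[180,0,-2],5,0)
E
```

```text
stem [572.41142538  78.37094695  42.        ] [571.91112677  78.21007078  15.        ]
head tool xy -1.0430162751657184 1.2225751541807244
head tool xy -0.21868008080569723 1.8001979424786227
205 [93, 96, 93, 95, 94, 96, 96, 93, 91, 63, 40, 42, 44, 45, 46, 47, 45, 47, 48, 48, 50, 43, 47, 47, 49, 50, 51, 46, 45, 46, 47, 48, 47, 53, 47, 43, 51, 109, 144, 146, 143, 142, 141, 134, 138, 136, 137, 136, 135, 137]
212 [88, 90, 88, 88, 87, 91, 72, 42, 38, 33, 38, 39, 41, 39, 39, 34, 33, 37, 38, 34, 36, 36, 36, 37, 38, 37, 39, 39, 36, 37, 40, 38, 39, 41, 42, 43, 41, 44, 42, 72, 119, 129, 129, 130, 129, 128, 129, 130, 130, 131]
[476.68225547  81.10035247  99.30690584]
[[0.0191, -0.0002, -0.0002, -0.0, 0.01, 0.0, 0], [0.0191, -0.0002, -0.0002, -0.0, 0.01, 0.0, 0], [0.0191, -0.0002, -0.0002, -0.0, 0.01, 0.0, 0], [0.0191, -0.0002, -0.0001, -0.0, 0.01, 0.0, 0], [0.0191, -0.0002, -0.0001, -0.0, 0.01, 0.0, 0]]
```

Request:
send_rows(
  targets=[
    [0.0195,0,0.004,0,0,0,0],
    [0.0195,0,0.01,0,0,0,0],
    [0.0195,0,0.01,0,0,0,0],
    [0.0195,0,0.01,0,0,0,0],
    [0.018,-0.001,0.01,0,0,0,0],
  ],
)

```text
t: 24.62
position: [573.6, 78.6, 55.2]
eef_rot: [180.0, 0.0, -2.0]
contact_force: [-0.0, -0.1, -0.4]
grip_width: 36.1
grasp_force: 30.0
```

Request:
send_rows(
  targets=[
    [0,0,0,0,0,0,0],
    [0,0,0,0,0,0,0],
    [0,0,0,0,0,0,0],
  ],
)

```text
t: 25.0
position: [573.1, 78.0, 56.6]
eef_rot: [-180.0, -0.0, -2.1]
contact_force: [-0.2, -0.2, -1.4]
grip_width: 36.1
grasp_force: 30.0
```

```bash
python3 - <<'E'
from h import *
s=read_state();print(s["t"],s["position"],s["eef_rot"],s["contact_force"],s["grip_width"])
plan([572.8,79.1,33],[180,0,-2],2,0)
E
```

```text
25.0 [573.11002097  78.03944506  56.55726799] [-1.79999421e+02 -4.49810222e-02 -2.05049420e+00] [-0.20665625 -0.20616618 -1.36367042] 36.09850731442468
[[-0.0002, -0.0005, 0.0118, -0.0, -0.02, -0.03, 0], [-0.0002, -0.0005, 0.0118, -0.0, -0.02, -0.03, 0]]
```

Request:
send_rows(
  targets=[
    [0,-0.001,0.012,0,0,0,0],
    [0,0,0.012,0,0,0,0],
    [0,0,0.006,0,0,0,0],
    [0,0,0,0,0,0,0],
  ],
)

```text
t: 25.5
position: [572.7, 78.6, 24.7]
eef_rot: [180.0, 0.1, -2.1]
contact_force: [0.3, -0.3, -0.7]
grip_width: 35.8
grasp_force: 30.0
```

Request:
send_rows(
  targets=[
    [0,0,0.004,0,0,0,0],
    [0,0,0.004,0,0,0,0],
    [0,0,0,0,0,0,0],
  ],
)

```text
t: 25.88
position: [573.4, 78.7, 17.6]
eef_rot: [180.0, 0.0, -2.1]
contact_force: [1.1, 0.1, -1.5]
grip_width: 35.9
grasp_force: 30.0
```

The bore is over the stem with no side force. Now I'll press.

Request:
send_rows(
  targets=[
    [0,0,0.002,0,0,0,0],
    [0,0,0.002,0,0,0,0],
    [0,0,0,0,0,0,0],
  ],
)

```text
t: 26.25
position: [574.2, 79.2, 15.4]
eef_rot: [-180.0, -0.1, -2.1]
contact_force: [-2.3, 1.2, 3.8]
grip_width: 36.2
grasp_force: 30.0
```

Request:
send_rows(
  targets=[
    [0,0,0.002,0,0,0,0],
    [0,0,0.002,0,0,0,0],
    [0,0,0,0,0,0,0],
  ],
)

```text
t: 26.62
position: [573.5, 79.1, 9.7]
eef_rot: [-180.0, -0.0, -2.1]
contact_force: [0.3, 2.2, -4.0]
grip_width: 36.4
grasp_force: 30.0
```

Request:
send_rows(
  targets=[
    [0,0,0.002,0,0,0,0],
    [0,0,0.002,0,0,0,0],
    [0,0,0,0,0,0,0],
  ],
)

```text
t: 27.0
position: [573.2, 78.4, 6.7]
eef_rot: [180.0, 0.0, -2.1]
contact_force: [-1.8, 0.0, 5.6]
grip_width: 36.0
grasp_force: 30.0
```

It snapped home, with the underside at about 19.9 mm (the seat is at 20). Pressing on to open the valve.

Request:
send_rows(
  targets=[
    [0,0,0.002,0,0,0,0],
    [0,0,0.002,0,0,0,0],
    [0,0,0.002,0,0,0,0],
    [0,0,0,0,0,0,0],
  ],
)

```text
t: 27.5
position: [573.4, 78.4, 2.8]
eef_rot: [180.0, -0.0, -2.1]
contact_force: [-7.0, -0.4, 13.7]
grip_width: 36.1
grasp_force: 30.0
```

Request:
send_rows(
  targets=[
    [0,0,0.0015,0,0,0,0],
    [0,0,0.0015,0,0,0,0],
    [0,0,0,0,0,0,0],
  ],
)

```text
t: 27.88
position: [573.5, 78.4, 0.6]
eef_rot: [180.0, -0.0, -2.1]
contact_force: [-7.1, -0.7, 15.3]
grip_width: 36.0
grasp_force: 30.0
```

Request:
send_rows(
  targets=[
    [0,0,0.0015,0,0,0,0],
    [0,0,0,0,0,0,0],
    [0,0,0,0,0,0,0],
    [0,0,0,0,0,0,0],
    [0,0,0,0,0,0,0],
  ],
)

```text
t: 28.5
position: [573.6, 78.4, 0.5]
eef_rot: [180.0, -0.1, -2.1]
contact_force: [-10.5, -0.8, 21.8]
grip_width: 36.2
grasp_force: 30.0
```

```bash
python3 - <<'E'
from h import *; import pickle
t0=pickle.load(open("c0.pkl","rb"))["top"]; t=cam("top"); s=read_state(); print(s["t"],s["position"],s["contact_force"],s["grasp_force"])
hsv=cv2.cvtColor(t[0],cv2.COLOR_RGB2HSV)[215:255,300:385]; y,x=np.nonzero((hsv[...,1]>120)&(hsv[...,2]<170)); print("knife handle top px",len(x),x.mean()+300,y.mean()+215, "expect",proj(t,[415,-190,10]))
c=cam("wrist"); g=cv2.cvtColor(c[0],cv2.COLOR_RGB2GRAY)
for th in (1.6,1.85):
  for r in (141,111,91,5): print(th,r,proj(c,[572+68-r*np.cos(th)-3*np.sin(th),76,47+r*np.sin(th)-3*np.cos(th)]).round(0))
print(g[0:120:3,290].tolist()); print(g[0:120:3,250].tolist())
E
```

```text
28.55 [5.73565592e+02 7.84473901e+01 5.14433185e-01] [-10.2382222   -1.12814874  21.77941077] 30.013238126412034
knife handle top px 98 354.46938775510205 236.8673469387755 expect [359.01882445 238.4922073 ]
1.6 141 [299.  75.]
1.6 111 [310. 113.]
1.6 91 [312. 119.]
1.6 5 [314. 126.]
1.85 141 [  253. -1048.]
1.85 111 [ 302. -108.]
1.85 91 [308.  -2.]
1.85 5 [314. 123.]
[152, 161, 164, 163, 161, 160, 162, 160, 160, 159, 159, 158, 157, 156, 157, 157, 159, 159, 159, 159, 161, 160, 160, 171, 177, 187, 192, 189, 160, 93, 105, 99, 99, 95, 94, 96, 96, 96, 103, 153]
[141, 107, 92, 82, 100, 164, 162, 163, 160, 157, 158, 156, 156, 157, 157, 158, 159, 155, 147, 147, 145, 146, 146, 140, 108, 82, 97, 100, 103, 103, 100, 101, 106, 99, 85, 136, 183, 201, 202, 155]
```

The valve is on its stop at 22 N, the knife is lying where I left it, and the grate is open. Handing in.

```bash
python3 -c "
from workcell import bot,read_state
print(bot.close_job()); s=read_state(); print(s['t'],s['contact_force'])"
```

```text
the job is handed in; nothing more can be done
None
the job is handed in; nothing more can be done
```

The job is handed in with the grate open on its stop, the knife lying on the counter, and the spray head snapped home and still held at about 22 N with the valve fully down; the hand-in did not report a verdict.

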